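Stamp the lid of a carton on a sloped packing tray

TASK

Slide the small carton of name cards on the sloped tray down until it sits flush and square against the tray's lower stop. Then take the blue self-inking stamp, set it flat on the middle of the carton's lid, long side along long side, and press its cap all the way down to its stop. Finally stand the stamp upright wholly on its cork mat and let go, leaving the carton against the stop and the calculator, tape roll and power bank undisturbed.

Things in the scene. Friction and masses are not known exactly. Their poses are not given: they have to be found in the camera images.
- tray: Grey sheet-metal tray with a black rubber liner on a wire foot, fixed, bed sloping 25 deg down toward the robot. Its frame lies in the bed: origin on the liner at the middle of the stop's inner face, 20 mm over the worktop; x up the slope, y along the stop (left), z square to the bed. Bed 230 (x) by 206 (y) inside; stop 22 high over the bed, side rims 8 high. The liner grips: the carton does not slide by itself.
- carton: White and brown carton of name cards, 97 (x) by 61 (y) by 34 (z) mm, 0.1 to 0.2 kg, lying on the tray up the slope from the stop, somewhat askew. Origin: centre of its underside; x along its long side (pointing up the slope), z out of the lid, which is flat at z = 34. Against the stop its origin is 48.5 mm up the tray's x.
- stamp: Self-inking stamp, 0.11 kg: black open foot 62 (x) by 44 (y) by 22 mm whose flat underside is the sole, and a blue cap 58 (x) by 38 (y) mm, from 38 to 92 mm above the sole when up, sliding on a grey core. Origin: centre of the sole; x along its long side, z up through the cap. Starts upright on the mat. Hold it by the blue cap, across the 38 mm, above 40 mm.
- stamp_top (a point): Centre of the top of the blue cap; 92 mm over the sole with the cap up, 76 mm with it fully down.
- stamp_head (a joint): How far the cap is pressed down toward the foot, m: 0 up, 0.016 at its stop, where the cap's lower edge meets the foot. A spring returns it: it starts to move at about 4.4 N and takes about 11.5 N at the stop.
- mat: Cork mat, 120 (x) by 100 (y) by 4 mm, fixed on the worktop left or right of the tray. Origin: centre of its underside; top at z = 4 mm.
- calculator: Pocket calculator 130 by 80 by 14 mm, loose bystander on the other side of the tray from the mat. Origin: centre of its underside.
- tape_roll: Roll of tan tape lying flat, 92 across, 48 high, loose bystander behind on the right. Origin: centre of its underside.
- power_bank: Dark blue-grey power bank 68 by 137 by 22 mm, loose bystander behind on the left. Origin: centre of its underside.
Not all that is in view belongs to the job. Leave any turquoise look-alike of the carton alone.

How it is judged:
On the way, in this order (a step that is already met when the one before it is completed fails the run):
1. the carton lies flat on the tray, flush (within 4 mm) and square (within 4.5 deg) against the lower stop (x of carton in the frame of tray below 0.0525 m and z of carton in the frame of tray between -0.003 and 0.003 m and angle between the z axis of carton and the z axis of tray, either way round below 0.06 rad and angle between the x axis of carton and the x axis of tray, either way round below 0.08 rad), for 0.2 s.
2. sole flat on the lid, centred within 10 mm along and 9 mm across, long sides aligned within 10 deg, the cap down to within 1.5 mm of its stop, the carton still home (all of step 1 and x of stamp in the frame of carton between -0.01 and 0.01 m and y of stamp in the frame of carton between -0.009 and 0.009 m and z of stamp in the frame of carton between 0.03 and 0.038 m and angle between the z axis of stamp and the z axis of carton, either way round below 0.09 rad and angle between the x axis of stamp and the x axis of carton, either way round below 0.175 rad and value of joint stamp_head above 0.0145 m), for 0.1 s.
At the end, for the whole second after the job is handed in: The stamp stands upright (within 4.5 deg) and at rest on the cork mat, its centre within 30 mm of the mat's in x and y, cap up; the carton lies at rest flat on the tray, within 4 mm of the lower stop and square to it within 4.5 deg (all of step 1 and x of stamp in the frame of mat between -0.03 and 0.03 m and y of stamp in the frame of mat between -0.03 and 0.03 m and z of stamp in the frame of mat between 0.001 and 0.007 m and angle between stamp's own z axis and vertical below 0.08 rad and value of joint stamp_head below 0.002 m and linear speed of each of stamp, carton below 0.01 m/s); the robot touches nothing.
It fails at once if the calculator is moved by more than 15 mm (distance of calculator from where it was at the start of the episode above 0.015 m).
It fails at once if the tape roll is moved by more than 15 mm (distance of tape_roll from where it was at the start of the episode above 0.015 m).
It fails at once if the power bank is moved by more than 15 mm (distance of power_bank from where it was at the start of the episode above 0.015 m).
It also fails if it takes over 48 s, if anything falls off the work surface, if the arm or the gripper's body presses on something with over 40 N, if the wrist force passes 120 N, or if a joint passes its speed limit or range.

ROBOT

A 6-joint arm with a two-finger parallel gripper is mounted at the origin on a cart in front of the work surface, level with it; the furniture and walls round the work are solid. World frame = base frame: x ahead of the robot, y to its left, z up, the work surface at z = 0. Lengths are in m, angles in rad, forces in N, time in s.
With the tool pointing down it reaches from about 0.3 to 0.775 m from the base axis. Payload 14.6 kg.
Tool frame: the origin (TCP) lies at the very end of the fingers, on their centre line; the grasp point (between the pads) lies 19 mm behind it; z points along the fingers, y is the line along which they close (so a half turn about z gives the same grasp; the last joint's range is limited). The gripper opens to 94 mm and grips with 3 to 60 N. Pads are 16 mm wide; open, the fingers measure 119 mm over their backs; the gripper's body (75 mm by 177 mm) begins 78 mm behind the grasp point.
Start: joints at [-1.408, 0.3, 1.521, -0, 1.321, -0.067], TCP at [0.125, -0.536, 0.205] pointing down, gripper open.
Joint ranges: [-3.03, 3.03], [-0.79, 2.21], [0.23, 2.52], [-1.04, 4.18], [0, 3.07], [-2.55, 2.55]. Speed limits (rad/s): [2.22, 2.22, 2.57, 3.14, 3.14, 3.14].

INTERFACE

Orientations are given as [roll, pitch, yaw] about the fixed x, y, z axes, in that order (R = Rz(yaw) Ry(pitch) Rx(roll)).
In Python, from station import telemetry, cams, hand_in, nets gives the robot as it stands.
- The arm moves only by the tool move_arm, never from a script. Its argument "increments" is a list of rows, each a list of 4 numbers: the shift along the tool's x, y, z in m, then the turn about the tool's z in rad. In form: [[tx, ty, tz, roll], ...]. A call has 1 to 20 rows; each row shifts and turns the commanded pose from where the row before left it, along the tool's axes as they then stand; what a row does not reach is not made up. A row lasts 1/8 s, in which the tool goes at most 62.5 mm and 10.7 degrees, less where a joint would pass 70% of its speed; a pose out of reach is approached as far as the arm can. A call is refused whole if a number of a shift passes 0.0625 or a number of a turn 0.188, either way. A call with a gripper value outside its range is refused whole. "grip" is the opening, from 0 (shut) to 1 (fully open), set as the call begins (left out, the last holds). The fingers move at their own pace and stop on an object; "force" is the grip in N (left out, the last holds). Time passes only in rows, so rows that do not move let the fingers close. It gives the time, the measured TCP pose, the force, the opening and the grip force at its end, in the units of the state.
- telemetry.get_obs(): the state, without advancing time (a new reading comes with each control period).
- cams.camera(name): name is "scene" or "side" or "wrist"; returns the picture (480x640x3 uint8, blue, green, red); there is no depth.
- cams.camera_model(name): a dict with "intrinsics" (3x3 intrinsics, pixels), "xyz" and "attitude" of the camera in the world; the wrist camera has in their place "T_tool_cam" (4x4, takes a point from camera to tool coordinates, whose origin is the TCP and whose axes are the flange's). Camera axes: x right, y up, looking along -z (the intrinsics and any distortion apply to the point x, -y, -z); pixel columns grow to the right and rows downward; lengths in m; the calibration is good to about 2 mm. The wrist camera is an equidistant fisheye: a pixel r from the principal point sees the ray r / f radians off the axis. A picture is of the moment at which its call begins: read the wrist's pose just before it. camera_model takes no time and is no camera call.
- hand_in(): hands the job in; it is judged then, once.
Trained networks look in the newest picture that a camera, given by its name, has taken for a name from the list of things; names that differ only in an ending like _2 or _b are one class to them, and where a whole thing is asked for, a point or a joint stands for the part that bears it (a point fixed in the world has none). Each returns a list of dicts, best first, with "conf" (0 to 1); they miss things now and then, are a little off and sometimes report something else, mostly with a low value. They report only what shows in the picture. A call takes as long as a camera call. They do not tell look-alikes from the thing itself.
- nets.search_frame(camera, query): "extent" ([left, top, right, bottom] in pixels, round what is visible of it).
- nets.mark_of(camera, query): "centre" ([column, row] in pixels: a listed point, or the origin of a listed thing).
The state is a dict: "time_s": time; "qpos": joint angles; "joint_vel": joint speeds; "tau": joint torques, N m; "ee_pos": TCP position; "eef_rot": TCP orientation; "force": force on the tool from outside, world axes, zero at the start; "moment": the same for the moment, N m; "grip_width": finger opening in m; "grip_force": force on a finger pad.
Only numpy, scipy, OpenCV 4.12 (cv2) and the standard library are available. Lean on these libraries where they do the work, as an engineer would, in place of code of your own. Each camera call takes 0.05 s, during which the arm holds its last target. There are 200 camera calls.

## Working session

There is one attempt and no reset: what is moved stays moved. The work goes in short steps, Python scripts to look and compute and a tool call to move; the robot and the scene stay as the last step left them, time stands still between calls to the robot, and variables do not carry over. Pictures are saved under pics/ and viewed, at most 10 in all, crops included, and the job is handed in when it is done.

Besides the shell and the picture viewer there is one more tool, called after "Request:" as name([rows], argument=value, ...), one row to a line, values as JSON. move_arm: Moves the arm, as the interface text tells. Its arguments: {"type":"object","properties":{"increments":{"type":"array"},"grip":{"type":"number"},"force":{"type":"number"}},"required":["increments"]}

```bash
mkdir -p pics; ls; python3 - <<'E'
from station import telemetry, cams, nets
import cv2,numpy as np
o=telemetry.get_obs(); print({k:np.round(o[k],3) for k in ('time_s','ee_pos','eef_rot','force','grip_width')})
for c in ('scene','side'):
    im=cams.camera(c); cv2.imwrite(f'pics/{c}0.png',im)
    m=cams.camera_model(c); print(c,m)
    for q in ('carton','stamp','stamp_top','tray','mat','calculator'):
        print(q,[(np.round(d['centre']),round(d['conf'],2)) for d in nets.mark_of(c,q)][:3])
print(cams.camera_model('wrist'))
E
```

```text
pics
{'time_s': np.float64(0.0), 'ee_pos': array([ 0.125, -0.535,  0.205]), 'eef_rot': array([-3.14, -0.  ,  0.23]), 'force': array([ 0.97 ,  0.127, -0.271]), 'grip_width': np.float64(0.094)}
scene {'intrinsics': array([[469.02570194,   0.        , 320.80018573],
       [  0.        , 469.02570194, 240.54947454],
       [  0.        ,   0.        ,   1.        ]]), 'xyz': array([-0.03790565,  0.68203503,  0.74973072]), 'attitude': array([ 0.9012586 ,  0.01235895, -2.51659775])}
carton [(array([308., 410.]), 0.96), (array([228., 289.]), 0.79), (array([268., 225.]), 0.73)]
stamp [(array([381., 207.]), 0.8)]
stamp_top [(array([381., 176.]), 0.92)]
tray [(array([308., 256.]), 0.95), (array([383., 178.]), 0.34)]
mat [(array([379., 209.]), 0.93)]
calculator [(array([208., 350.]), 0.91)]
side {'intrinsics': array([[601.09888246,   0.        , 314.13510175],
       [  0.        , 601.09888246, 238.23545975],
       [  0.        ,   0.        ,   1.        ]]), 'xyz': array([0.347652  , 0.84305237, 1.45434619]), 'attitude': array([ 0.54282652, -0.00536651, -2.99233736])}
carton [(array([378., 368.]), 0.96), (array([255., 226.]), 0.86), (array([258., 302.]), 0.6)]
stamp [(array([325., 163.]), 0.9)]
stamp_top []
tray [(array([296., 242.]), 0.79)]
mat [(array([326., 161.]), 0.74), (array([268., 154.]), 0.71), (array([325., 140.]), 0.34)]
calculator [(array([283., 355.]), 0.68), (array([266., 150.]), 0.43)]
{'intrinsics': array([[371.64829954,   0.        , 320.02146565],
       [  0.        , 371.64829954, 244.15779042],
       [  0.        ,   0.        ,   1.        ]]), 'T_tool_cam': array([[-1.18347726e-03,  9.70742409e-01,  2.40120333e-01,
         6.83445275e-02],
       [ 9.99999242e-01,  1.23030956e-03, -4.51327859e-05,
        -1.48422409e-03],
       [-3.39234650e-04,  2.40120098e-01, -9.70743130e-01,
        -1.79731433e-01],
       [ 0.00000000e+00,  0.00000000e+00,  0.00000000e+00,
         1.00000000e+00]])}
```

View pics/scene0.png

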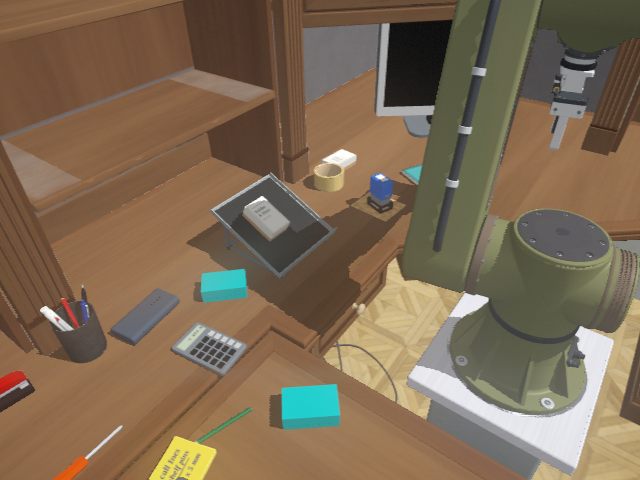

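View pics/side0.png

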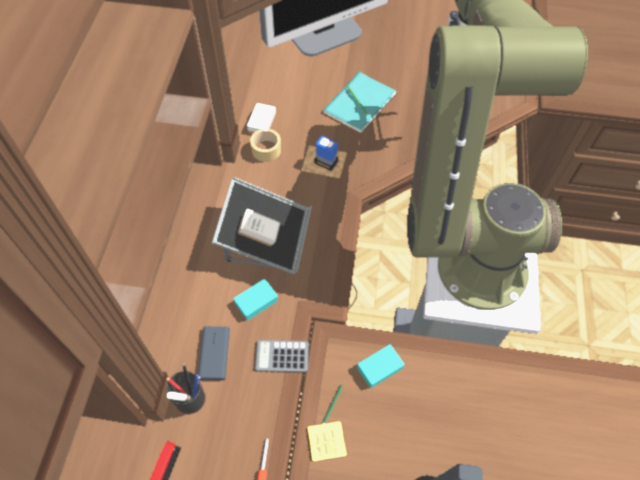

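The white and brown carton is at scene (266,218) and side (260,227), lying on the tray. The turquoise look-alikes are at scene (224,285) and (310,406), so I leave those alone. The stamp is on the mat at scene (381,195). I'll confirm with one enlarged crop.

```bash
python3 - <<'E'
import cv2,numpy as np
a=cv2.imread('pics/scene0.png')[160:290,205:345]; b=cv2.imread('pics/side0.png')[170:280,205:320]
a=cv2.resize(a,(400,371),interpolation=2) if 0 else cv2.resize(a,None,fx=2.85,fy=2.85,interpolation=cv2.INTER_CUBIC)
b=cv2.resize(b,None,fx=3.4,fy=3.4,interpolation=cv2.INTER_CUBIC)
h=max(a.shape[0],b.shape[0]); out=np.zeros((h,800,3),np.uint8)
out[:a.shape[0],:a.shape[1]]=a; b=b[:,:400]; out[:b.shape[0],400:400+b.shape[1]]=b
cv2.imwrite('pics/crop1.png',out)
E
```

```text
(no output)
```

View pics/crop1.png

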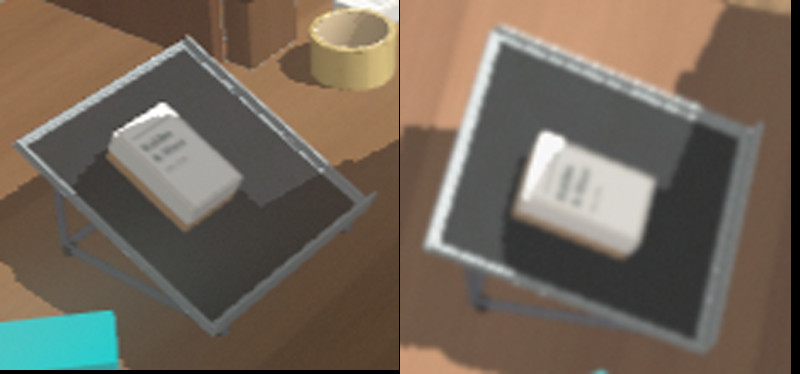

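The crop confirms it: the white/brown carton is on the liner, and the tape roll and turquoise box are off the tray. Now fit the poses.

```bash
cat > h.py <<'E'
import numpy as np, cv2
from scipy.spatial.transform import Rotation as R
from scipy.optimize import least_squares
from station import telemetry, cams, nets
def rot(r): return R.from_euler('xyz',r).as_matrix()
def cam(c):
    m=cams.camera_model(c); return m['intrinsics'],rot(m['attitude']),np.array(m['xyz'])
def proj(c,P):
    K,A,x=cam(c); p=(np.atleast_2d(P)-x)@A; 
    return np.c_[K[0,2]+K[0,0]*p[:,0]/-p[:,2], K[1,2]+K[1,1]*-p[:,1]/-p[:,2]]
def atz(c,uv,z):
    K,A,x=cam(c); d=A@np.array([(uv[0]-K[0,2])/K[0,0],-(uv[1]-K[1,2])/K[1,1],-1]); return x+d*(z-x[2])/d[2]
def wcam():
    m=cams.camera_model('wrist'); o=telemetry.get_obs(); T=np.eye(4); T[:3,:3]=rot(o['eef_rot']); T[:3,3]=o['ee_pos']; return m['intrinsics'],T@m['T_tool_cam']
def wproj(W,P):
    K,T=W; p=(np.atleast_2d(P)-T[:3,3])@T[:3,:3]; q=np.c_[p[:,0],-p[:,1],-p[:,2]]
    r=np.hypot(q[:,0],q[:,1]); th=np.arctan2(r,q[:,2]); return np.c_[K[0,2]+K[0,0]*th*q[:,0]/r,K[1,2]+K[1,1]*th*q[:,1]/r]
def wray(W,uv):
    K,T=W; v=np.array([(uv[0]-K[0,2])/K[0,0],(uv[1]-K[1,2])/K[1,1]]); t=np.hypot(*v); s=np.sin(t)/t
    return T[:3,3],T[:3,:3]@np.array([v[0]*s,-v[1]*s,-np.cos(t)])
def watz(W,uv,z):
    o,d=wray(W,uv); return o+d*(z-o[2])/d[2]
def trayT(p):  # x,y,yaw
    T=np.eye(4); T[:3,:3]=R.from_euler('z',p[2]).as_matrix()@R.from_euler('y',-np.radians(25)).as_matrix(); T[:3,3]=[p[0],p[1],.02]; return T
def tp(T,P): return np.atleast_2d(P)@T[:3,:3].T+T[:3,3]
E
python3 - <<'E'
from h import *
P=np.array([[.232,-.105,.008],[.232,.105,.008],[-.001,-.105,.022],[-.001,.105,.022]])
S={'scene':[(270.3,173.3),(211.3,210.9),(336.2,228.8),(282.2,275.8)],'side':[(233.8,178.2),(213.2,242.4),(310.9,207),(295,273)]}
f=lambda p:np.concatenate([(proj(c,tp(trayT(p),P))-S[c]).ravel() for c in S])
s=least_squares(f,[.45,-.2,0.]); print('tray',s.x.round(4),np.round(f(s.x),1))
T=trayT(s.x)
C={'scene':(308,256),'side':(296,242)}
for c in C: print(c,proj(c,T[:3,3]).round(),'net',C[c])
# stamp
print('stamp sole',atz('scene',(381,207),.004).round(3),atz('side',(325,163),.004).round(3),'top',atz('scene',(381,176),.096).round(3))
print('mat',atz('scene',(379,209),0).round(3),atz('side',(326,161),0).round(3))
# carton lid corners in tray plane z=.034
Ti=np.linalg.inv(T)
K={'scene':[(160,103),(241,178),(187,222)],'side':[(547,131),(655,178),(628,248),(519,200)]}
for c in K:
  for (u,v) in K[c]:
    uv=(205+u/2.85,160+v/2.85) if c=='scene' else (205+(u-400)/3.4,170+v/3.4)
    a=tp(Ti,atz(c,uv,0))[0]; b=tp(Ti,atz(c,uv,.2))[0]; k=(.034-a[2])/(b[2]-a[2]); print(c,(a+k*(b-a)).round(3))
E
```

```text
tray [ 0.5028  0.0035 -0.0329] [-0.2 -0.1 -1.8 -1.2  0.3  0.2 -1.  -1.6  0.2 -0.1  0.4  0.3  0.7  0.7
  2.2 -0.9]
scene [[307. 255.]] net (308, 256)
side [[301. 242.]] net (296, 242)
stamp sole [ 0.471 -0.297  0.004] [ 0.477 -0.293  0.004] top [ 0.483 -0.305  0.096]
mat [ 0.473 -0.29   0.   ] [ 0.476 -0.305  0.   ]
scene [ 0.179 -0.009  0.034]
scene [ 0.082 -0.009  0.034]
scene [0.079 0.061 0.034]
side [ 0.175 -0.015  0.034]
side [ 0.081 -0.012  0.034]
side [0.089 0.057 0.034]
side [0.181 0.053 0.034]
```

```bash
python3 - <<'E'
from h import *
print('post base',atz('scene',(297,182),0).round(3),atz('side',(234,158),0).round(3))
# shelf front edge end: triangulate scene(275,95) - vary z
for z in (.2,.3,.4,.5): 
  a=atz('scene',(275,95),z); b=atz('scene',(125,160),z); print(z,a.round(3),b.round(3),proj('side',[a,b]).round().tolist())
E
```

```text
post base [ 0.753 -0.273  0.   ] [ 0.756 -0.273  0.   ]
0.2 [ 0.919 -0.388  0.2  ] [0.951 0.139 0.2  ] [[180.0, 77.0], [111.0, 228.0]]
0.3 [ 0.745 -0.194  0.3  ] [0.771 0.238 0.3  ] [[219.0, 109.0], [163.0, 251.0]]
0.4 [0.571 0.001 0.4  ] [0.591 0.337 0.4  ] [[269.0, 151.0], [227.0, 281.0]]
0.5 [0.397 0.196 0.5  ] [0.411 0.436 0.5  ] [[336.0, 206.0], [310.0, 320.0]]
```

Request:
move_arm([
  [0.0,0.0,-0.03,0.0],
  [0.0385,-0.03,-0.01,0.0],
  [0.0385,-0.03,-0.01,0.0],
  [0.0385,-0.03,-0.01,0.0],
  [0.0385,-0.03,-0.01,0.0],
  [0.0385,-0.03,-0.01,0.0],
  [0.0385,-0.03,-0.01,0.0],
  [0.0385,-0.03,-0.01,0.0],
  [0.0385,-0.03,-0.01,0.0],
  [0.0385,-0.03,-0.01,0.0],
  [0.0385,-0.03,-0.01,0.0],
  [0.0385,-0.03,-0.01,0.0],
  [0.0385,-0.03,-0.01,0.0],
  [0,0,0,0.132],
  [0,0,0,0.131],
  [0,0,0,0],
], grip=0.35)

```text
time_s: 2.7
ee_pos: [0.4932, -0.0797, 0.3554]
eef_rot: [-3.142, -0.0, -0.032]
force: [1.0, -0.1, 0.4]
grip_width: 0.0327
grip_force: 0.0
```

```bash
python3 - <<'E'
from h import *
W=wcam(); im=cams.camera('wrist'); cv2.imwrite('pics/w1.png',im)
for q in ('carton','stamp','stamp_top','mat','tray'):
    print(q,[(np.round(d['centre']),round(d['conf'],2)) for d in nets.mark_of('wrist',q)][:3])
T=trayT([.5028,.0035,-.0329])
print(wproj(W,tp(T,[[0,0,0],[0,.103,.022],[0,-.103,.022],[.232,.105,.008],[.232,-.105,.008]])).round())
E
```

```text
carton [(array([140., 146.]), 0.78), (array([107., 342.]), 0.74), (array([240., 108.]), 0.71)]
stamp [(array([467., 210.]), 0.92)]
stamp_top [(array([490., 224.]), 0.59), (array([477.,  88.]), 0.16)]
mat [(array([467., 205.]), 0.85)]
tray [(array([266., 194.]), 0.7)]
[[261. 198.]
 [188. 208.]
 [335. 207.]
 [160.  40.]
 [340.  27.]]
```

View pics/w1.png

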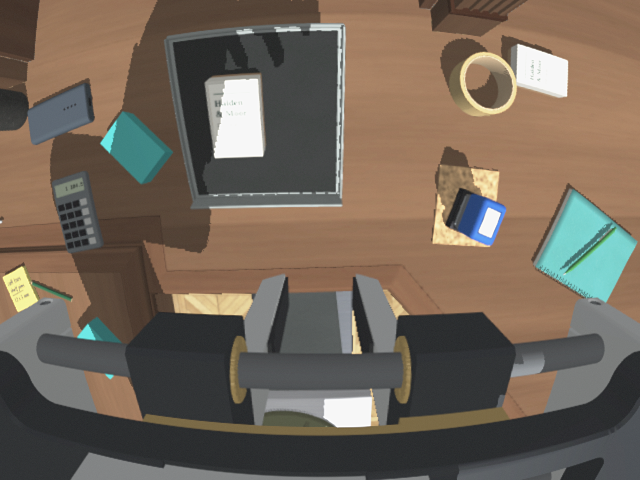

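View: carton lid at corners (207,78), (261,73), (265,156), (215,157). The stamp is on the mat at (470,212), with a second white box off the tray at (540,70), which is not the one meant.

```bash
python3 - <<'E'
from h import *
W=wcam()
P=np.array([[.232,-.105,.008],[.232,.105,.008],[-.001,-.105,.022],[-.001,.105,.022]])
S={'scene':[(270.3,173.3),(211.3,210.9),(336.2,228.8),(282.2,275.8)],'side':[(233.8,178.2),(213.2,242.4),(310.9,207),(295,273)]}
w=[(345,25),(166,37),(341.5,205),(192.5,206.5)]
def f(p,use):
    X=tp(trayT(p),P); r=[]
    if 'f' in use: r+=[(proj(c,X)-S[c]).ravel() for c in S]
    if 'w' in use: r+=[(wproj(W,X)-w).ravel()]
    return np.concatenate(r)
for u in ('w','fw'):
    s=least_squares(f,[.5,0,0.],args=(u,)); print(u,s.x.round(4),np.round(f(s.x,u),1))
    T=trayT(s.x)
    L=np.array([[.0485,.0305,.034],[.0485,-.0305,.034],[-.0485,-.0305,.034],[-.0485,.0305,.034]])
    m=[(207,78),(261,73),(265,156),(215,157)]
    def g(p):
        c,s_=np.cos(p[2]),np.sin(p[2]); Q=L@np.array([[c,s_,0],[-s_,c,0],[0,0,1]])+[p[0],p[1],0]
        return (wproj(W,tp(T,Q))-m).ravel()
    k=least_squares(g,[.13,.02,0]); print('carton in tray',k.x.round(4),g(k.x).round(1))
for uv in ((467,210),): print('stamp',watz(W,uv,.004))
print('top',watz(W,(490,224),.096),'mat',watz(W,(467,205),0))
E
```

```text
w [ 0.5054 -0.0039 -0.0291] [ 1.1 -0.2 -0.8  0.1  0.6 -0.2 -1.2  0.4]
carton in tray [ 0.1303  0.0209 -0.0194] [ 0.2  0.7 -0.6  2.9 -0.4 -2.1  1.  -2.1]
fw [ 0.5051 -0.002  -0.0315] [ 0.4 -1.2 -0.8 -2.5  0.7 -1.2 -0.2 -3.3 -0.3 -1.7  0.1 -1.5  0.2 -1.
  1.7 -2.8 -0.2  0.2 -1.9  0.4 -0.8  0.2 -2.5  0.6]
carton in tray [ 0.1307  0.0192 -0.0172] [ 0.2  0.7 -0.6  2.9 -0.4 -2.1  1.  -2.1]
stamp [ 0.47588701 -0.30218231  0.004     ]
top [ 0.47204213 -0.29799943  0.096     ] mat [ 0.4830069  -0.30354428  0.        ]
```

Request:
move_arm([
  [0,0,0,-0.185],
  [0,0,0,-0.185],
  [0,0,0,-0.185],
  [0,0,0,-0.185],
  [0,0,0,-0.185],
  [0,0,0,-0.185],
  [0,0,0,-0.185],
  [0,0,0,-0.185],
  [0,0,0,-0.185],
  [0,0,0,-0.185],
  [0,0,0,-0.185],
  [0,0,0,-0.185],
  [0,0,0,-0.185],
  [0,0,0,-0.185],
  [0,0,0,-0.185],
  [0,0,0,-0.185],
  [0,0,0,-0.182],
  [-0.045,0.025,0,0],
  [-0.045,0.025,0,0],
  [-0.045,0.025,0.02,0],
])

```text
time_s: 5.5
ee_pos: [0.6322, -0.0085, 0.3366]
eef_rot: [-3.141, 0.003, 3.109]
force: [0.7, 0.5, 0.6]
grip_width: 0.0328
grip_force: 0.0
```

Request:
move_arm([
  [-0.029,0.011,0.02,0],
  [-0.029,0.011,0.03,0],
  [0,0,0.05,0],
  [0,0,0.05,0],
  [0,0,0.04,0],
  [0,0,0.02,0],
  [0,0,0.008,0],
  [0,0,0,0],
])

```text
time_s: 6.5
ee_pos: [0.6896, 0.0108, 0.1184]
eef_rot: [-3.142, 0.001, 3.109]
force: [0.2, 0.3, -0.6]
grip_width: 0.033
grip_force: 0.0
```

Request:
move_arm([
  [0.008,0,0.0065,0],
  [0.008,0,0.0037,0],
  [0.008,0,0.0037,0],
  [0.008,0,0.0037,0],
  [0.008,0,0.0037,0],
  [0.008,0,0.0037,0],
  [0.008,0,0.0037,0],
  [0.008,0,0.0037,0],
  [0.008,0,0.0037,0],
  [0.008,0,0.0037,0],
  [0.004,0,0.0019,0],
  [0,0,0,0],
])

```text
time_s: 8.0
ee_pos: [0.605, 0.0136, 0.0756]
eef_rot: [-3.142, -0.0, 3.109]
force: [0.5, -0.1, 0.7]
grip_width: 0.0332
grip_force: 0.0
```

```bash
python3 - <<'E'
from h import *
W=wcam(); im=cams.camera('wrist'); s=cams.camera('scene')[160:290,205:345]; a=cv2.resize(s,(400,371),interpolation=cv2.INTER_CUBIC); b=im[:371,120:520]
cv2.imwrite('pics/w2.png',np.hstack([a,b]))
o=telemetry.get_obs(); print(o['ee_pos'],o['force'])
E
```

```text
[0.60537632 0.01361929 0.07581089] [ 0.13116803 -0.20195896  0.59824668]
```

View pics/w2.png

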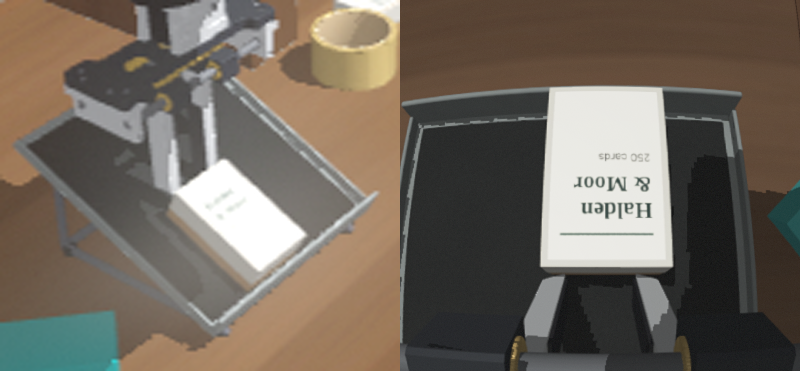

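The carton is square and about 9 mm short of the stop. I'll push on gently until the force rises.

Request:
move_arm([
  [0.004,0,0.0019,0],
  [0.003,0,0.0014,0],
  [0.002,0,0.0009,0],
  [0,0,0,0],
])

```text
time_s: 8.6
ee_pos: [0.5981, 0.0141, 0.0729]
eef_rot: [3.141, 0.006, 3.109]
force: [9.3, 1.7, 3.5]
grip_width: 0.0325
grip_force: 5.0
```

Request:
move_arm([
  [0.002,0,0.0009,0],
  [0,0,0,0],
])

```text
time_s: 8.85
ee_pos: [0.5976, 0.0142, 0.0731]
eef_rot: [3.141, 0.01, 3.109]
force: [16.5, 3.0, 6.7]
grip_width: 0.0331
grip_force: 8.6
```

Request:
move_arm([
  [-0.008,0,-0.005,0],
  [-0.008,0,-0.006,0],
  [0,0,-0.04,0],
  [0,0,-0.05,0],
  [0,0,-0.05,0],
  [0,0,-0.03,0],
  [0,0,0,0],
])

```text
time_s: 9.72
ee_pos: [0.6109, 0.0134, 0.2538]
eef_rot: [-3.142, 0.003, 3.109]
force: [1.1, 0.5, -1.1]
grip_width: 0.0326
grip_force: 0.0
```

```bash
python3 - <<'E'
from h import *
W=wcam(); im=cams.camera('wrist'); cv2.imwrite('pics/w3.png',im); np.savez('w3.npz',K=W[0],T=W[1])
o=telemetry.get_obs(); print(o['ee_pos'],o['eef_rot'],o['force'])
for q in ('carton','stamp','stamp_top','mat','tray'):
    print(q,[(np.round(d['centre']),round(d['conf'],2)) for d in nets.mark_of('wrist',q)][:3])
E
```

```text
[0.6103575  0.01339737 0.2516843 ] [-3.14155583e+00  3.52683280e-04  3.10873288e+00] [-0.486805   -0.02266405 -0.9585651 ]
carton [(array([324., 163.]), 0.83), (array([462., 197.]), 0.78)]
stamp [(array([ 82., 123.]), 0.56)]
stamp_top [(array([ 39., 124.]), 0.8)]
mat []
tray [(array([301., 123.]), 0.74)]
```

View pics/w3.png

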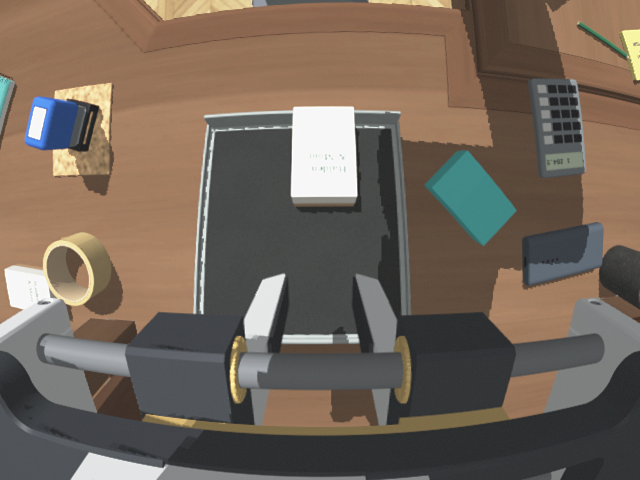

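```bash
cat >> h.py <<'E'
def lid(T,W,m,fix=None):
    L=np.array([[.0485,.0305,.034],[.0485,-.0305,.034],[-.0485,-.0305,.034],[-.0485,.0305,.034]])
    def g(p):
        c,s_=np.cos(p[2]),np.sin(p[2]); Q=L@np.array([[c,s_,0],[-s_,c,0],[0,0,1]])+[p[0],p[1],0]
        return (wproj(W,tp(T,Q))-m).ravel()
    k=least_squares(g,[.06,.02,0]); return k.x,g(k.x)
E
python3 - <<'E'
from h import *
z=np.load('w3.npz'); W=(z['K'],z['T'])
P=np.array([[-.001,-.105,.022],[-.001,.105,.022]])
w=[(206,116),(400,112.5)]
f=lambda p:(wproj(W,tp(trayT(p),P))-w).ravel()
s=least_squares(f,[.5,0,0.]); print(s.x.round(4),f(s.x).round(1))
for p in (s.x,[.5054,-.0039,-.0305]):
    x,r=lid(trayT(p),W,[(357,198),(291,197),(293,107),(353.5,107)]); print(x.round(4),r.round(1))
    print('lid ctr world',tp(trayT(p),[[x[0],x[1],.034],[.0485,x[1],.034]]).round(4))
E
```

```text
[ 0.5048 -0.0011 -0.0268] [-1.1  0.   1.1 -0. ]
[ 0.0502  0.0223 -0.0056] [-0.1 -0.9 -0.2  0.2  0.4  0.5  0.   0.4]
lid ctr world [[0.5365 0.0203 0.072 ]
 [0.535  0.0204 0.0713]]
[ 0.0494  0.0252 -0.002 ] [-0.2 -0.9 -0.1  0.1  0.4  0.5 -0.   0.5]
lid ctr world [[0.5365 0.0204 0.0717]
 [0.5357 0.0204 0.0713]]
```

The carton is home: lid corners (293,107), (353,107), (357,198), (291,197), with its near end flush on the stop. Next, the stamp.

Request:
move_arm([
  [0.01,-0.045,0,0],
  [0.01,-0.045,0,0],
  [0.01,-0.045,0,0],
  [0.01,-0.045,0,0],
  [0.01,-0.045,0,0],
  [0.01,-0.045,0,0],
  [0.01,-0.045,0,0],
  [0,0,0,0],
  [0,0,0,0],
], grip=0.7)

```text
time_s: 11.15
ee_pos: [0.53, -0.2985, 0.2512]
eef_rot: [3.141, -0.001, 3.109]
force: [-0.4, 0.2, 0.5]
grip_width: 0.0653
grip_force: 0.0
```

```bash
python3 - <<'E'
from h import *
W=wcam(); im=cams.camera('wrist'); np.savez('w4.npz',K=W[0],T=W[1])
o=telemetry.get_obs(); print(o['ee_pos'],o['eef_rot'],o['force'])
for q in ('stamp','stamp_top','mat'):
    print(q,[(np.round(d['centre']),round(d['conf'],2)) for d in nets.mark_of('wrist',q)][:3])
cv2.imwrite('pics/w4.png',cv2.resize(im[60:300,170:470],(750,600),interpolation=cv2.INTER_CUBIC))
E
```

```text
[ 0.53024209 -0.29814537  0.25137217] [ 3.14116358e+00 -3.77805186e-04  3.10956823e+00] [0.7876639  1.0101719  0.29894479]
stamp [(array([320., 168.]), 0.97)]
stamp_top []
mat []
```

View pics/w4.png

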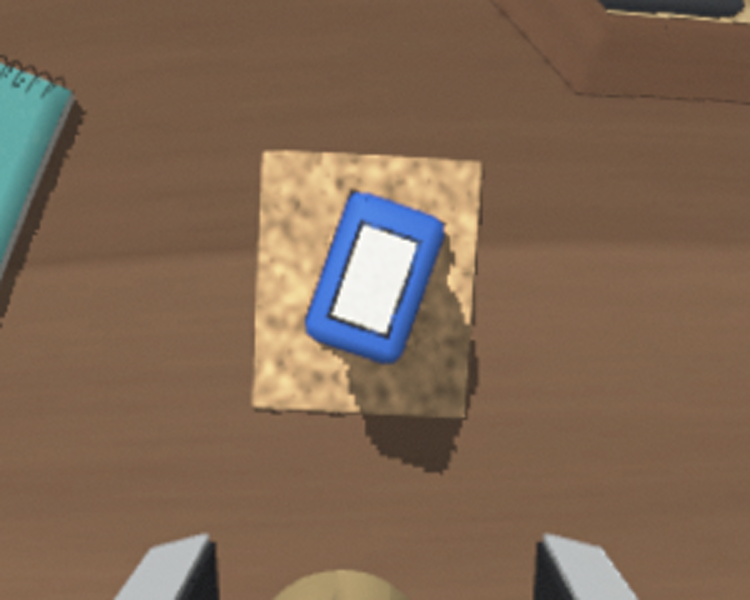

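Label corners in the crop are (362,222), (420,242), (388,338), (330,317), so the stamp is turned about 19° to the mat.

```bash
python3 - <<'E'
from h import *
z=np.load('w4.npz'); W=(z['K'],z['T'])
q=lambda p,zz: watz(W,(170+p[0]/2.5,60+p[1]/2.5),zz)[:2]
l=[q(p,.096) for p in ((362,222),(420,242),(388,338),(330,317))]
l=np.array(l); print('ctr',l.mean(0)); d=l[0]-l[3]+l[1]-l[2]; print('len',np.linalg.norm(d)/2,'yaw',np.arctan2(d[1],d[0]))
c=np.array([q(p,.096) for p in ((355,190),(443,225),(395,362),(306,330))]); print('cap',c.mean(0))
m=np.array([q(p,.004) for p in ((263,150),(482,162),(467,417),(254,409))]); print('mat',m.mean(0)); e=m[0]-m[3]+m[1]-m[2]; print(np.linalg.norm(e)/2,np.arctan2(e[1],e[0]))
E
```

```text
ctr [ 0.47535397 -0.29564002]
len 0.036406582924265726 yaw 2.7864974076156543
cap [ 0.47427185 -0.29571364]
mat [ 0.48170035 -0.29981253]
0.11984784948083169 3.060113725159256
```

Request:
move_arm([
  [0.028,0.0005,0,0],
  [0.0273,0.0005,0,0],
  [0,0,0.03,0.162],
  [0,0,0.04,0.161],
  [0,0,0.04,0],
  [0,0,0.04,0],
  [0,0,0.03,0],
  [0,0,0.016,0],
  [0,0,0,0],
])

```text
time_s: 12.48
ee_pos: [0.4747, -0.2959, 0.0553]
eef_rot: [3.141, -0.001, 2.786]
force: [0.5, 0.5, 0.5]
grip_width: 0.0657
grip_force: 0.0
```

Request:
move_arm([
  [0,0,0,0],
  [0,0,0,0],
  [0,0,0,0],
  [0,0,0,0],
], grip=0, force=20)

```text
time_s: 12.98
ee_pos: [0.4749, -0.2965, 0.0562]
eef_rot: [-3.141, 0.001, 2.786]
force: [-0.7, 0.6, 3.6]
grip_width: 0.0379
grip_force: 19.9
```

Gripped. Lift, turn to the tray's heading, and carry the stamp above the lid.

Request:
move_arm([
  [0,0,-0.03,0],
  [0,0,-0.045,0],
  [0,0,-0.045,-0.161],
  [0,0,-0.045,-0.162],
  [-0.006,0.04,0,0],
  [-0.006,0.04,0,0],
  [-0.006,0.04,0,0],
  [-0.006,0.04,0,0],
  [-0.006,0.04,0,0],
  [-0.006,0.04,0,0],
  [-0.006,0.04,0,0],
  [-0.006,0.039,0,0],
  [0,0,0.03,0],
  [0,0,0.03,0],
  [0,0,0,0],
  [0,0,0,0],
])

```text
time_s: 14.98
ee_pos: [0.5336, 0.0209, 0.1619]
eef_rot: [3.142, 0.001, 3.109]
force: [0.4, 0.2, -0.9]
grip_width: 0.038
grip_force: 19.9
```

```bash
python3 - <<'E'
from h import *
im=cams.camera('wrist'); s=cams.camera('scene')[130:280,215:345]; a=cv2.resize(s,(400,461),interpolation=cv2.INTER_CUBIC); b=im[:461,120:520]
cv2.imwrite('pics/w5.png',np.hstack([a,b]))
o=telemetry.get_obs(); print(o['ee_pos'],o['force'],o['grip_width'])
E
```

```text
[0.53371017 0.02084716 0.16202495] [-0.22712653 -0.10918225 -0.54820456] 0.037917177272892295
```

View pics/w5.png

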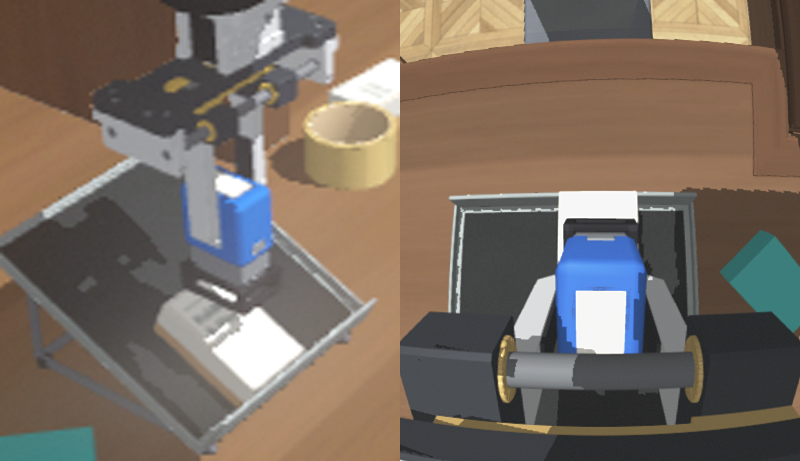

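The stamp is held upright above the carton and centred across it. Lower with a softer grip until the uphill edge touches.

Request:
move_arm([
  [0,0,0.015,0],
  [0,0,0.005,0],
  [0,0,0.002,0],
  [0,0,0.002,0],
  [0,0,0.002,0],
  [0,0,0,0],
], force=8)

```text
time_s: 15.82
ee_pos: [0.5333, 0.0209, 0.135]
eef_rot: [-3.141, 0.001, 3.109]
force: [-2.3, -0.2, 3.9]
grip_width: 0.0379
grip_force: 8.0
```

Contact is at the predicted height. Now swing the tool along the arc about that edge.

Request:
move_arm([
  [0.003,0,0.0025,0],
  [0.003,0,0.0015,0],
  [0.003,0,0.0018,0],
  [0.0028,0,0.0018,0],
  [0.0027,0,0.002,0],
  [0.0027,0,0.002,0],
  [0,0,0,0],
])

```text
time_s: 16.7
ee_pos: [0.5156, 0.0217, 0.1227]
eef_rot: [3.141, -0.001, 3.109]
force: [-0.8, -0.7, 0.3]
grip_width: 0.0381
grip_force: 8.0
```

```bash
python3 - <<'E'
from h import *
im=cams.camera('wrist'); s=cams.camera('scene')[130:280,215:345]; a=cv2.resize(s,(400,461),interpolation=cv2.INTER_CUBIC); b=im[:461,120:520]
cv2.imwrite('pics/w6.png',np.hstack([a,b]))
E
```

```text
(no output)
```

View pics/w6.png

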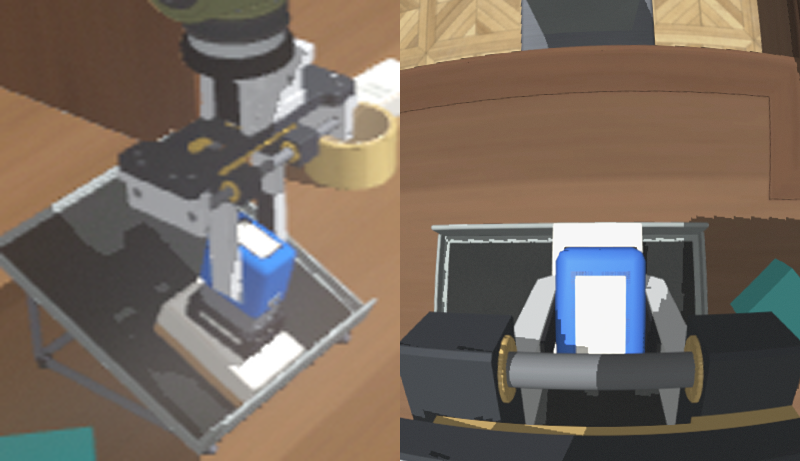

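It is tilting well with the grip. Finish the arc.

Request:
move_arm([
  [0.0026,0,0.0026,0],
  [0.0025,0,0.0024,0],
  [0.0024,0,0.0024,0],
  [0.002,0,0.0022,0],
  [0,0,0,0],
])

```text
time_s: 17.42
ee_pos: [0.5061, 0.0219, 0.1132]
eef_rot: [3.142, -0.001, 3.109]
force: [0.7, 0.4, -2.0]
grip_width: 0.0379
grip_force: 8.0
```

```bash
python3 - <<'E'
from h import *
W=wcam(); im=cams.camera('wrist'); s=cams.camera('scene')[130:280,215:345]; a=cv2.resize(s,(400,461),interpolation=cv2.INTER_CUBIC); b=im[120:390,230:400];b=cv2.resize(b,(290,461),interpolation=cv2.INTER_CUBIC)
np.savez('w7.npz',K=W[0],T=W[1])
cv2.imwrite('pics/w7.png',np.hstack([a,b]))
o=telemetry.get_obs(); print(o['ee_pos'],o['force'],o['grip_width'])
print(nets.mark_of('wrist','stamp')[:1],nets.mark_of('wrist','stamp_top')[:1],nets.mark_of('wrist','carton')[:1])
E
```

```text
[0.5062569  0.02185217 0.11319031] [-0.81603547 -0.67426217 -0.40536673] 0.037734728881394126
[{'centre': [322.5, 311.3], 'conf': 0.73}] [{'centre': [318.6, 313.3], 'conf': 0.73}] [{'centre': [500.2, 324.1], 'conf': 0.95}]
```

View pics/w7.png

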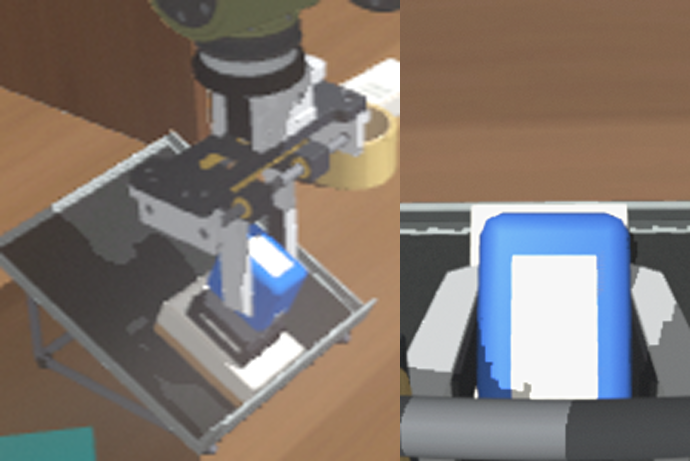

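The stamp lies flat on the lid and looks centred in both views. Grip harder and press along the lid normal.

Request:
move_arm([
  [0,0,0,0],
  [0,0,0,0],
  [-0.0013,0,0.0027,0],
  [-0.0013,0,0.0027,0],
  [-0.0013,0,0.0027,0],
  [-0.0013,0,0.0027,0],
  [0,0,0,0],
], force=35)

```text
time_s: 18.55
ee_pos: [0.5116, 0.0217, 0.1027]
eef_rot: [3.142, -0.0, 3.109]
force: [-6.0, -0.2, 8.4]
grip_width: 0.0379
grip_force: 35.0
```

Request:
move_arm([
  [-0.0005,0,0.0018,0],
  [-0.0005,0,0.0018,0],
  [0,0,0,0],
])

```text
time_s: 18.92
ee_pos: [0.513, 0.0217, 0.0995]
eef_rot: [3.142, 0.001, 3.109]
force: [-4.9, -0.6, 9.0]
grip_width: 0.0379
grip_force: 35.0
```

Request:
move_arm([
  [-0.0007,0,0.0018,0],
  [-0.0007,0,0.0018,0],
  [0,0,0,0],
])

```text
time_s: 19.3
ee_pos: [0.5141, 0.0216, 0.0982]
eef_rot: [-3.141, 0.001, 3.109]
force: [-23.8, -0.6, 40.2]
grip_width: 0.0379
grip_force: 35.0
```

Request:
move_arm([
  [0.0003,0,-0.0007,0],
  [0,0,0,0],
])

```text
time_s: 19.55
ee_pos: [0.514, 0.0216, 0.0983]
eef_rot: [-3.142, 0.001, 3.109]
force: [-17.4, -0.3, 30.5]
grip_width: 0.0379
grip_force: 35.0
```

```bash
python3 - <<'E'
from h import *
T=trayT([.5054,-.003,-.031]); 
W=wcam(); im=cams.camera('wrist'); a=nets.mark_of('wrist','stamp_top')[:2]; e=nets.search_frame('wrist','carton')
s=cams.camera('scene'); b=nets.mark_of('scene','stamp_top')[:2]; c=nets.search_frame('scene','carton')
o=telemetry.get_obs(); print(o['ee_pos'],o['force'])
for dx in (-.01,0,.01):
  P=tp(T,[[.0485+dx,.0245,.034+.076]]); print(dx,wproj(W,P).round(1),proj('scene',P).round(1))
print(a,b)
# label: bright region inside blue cap in wrist
hsv=cv2.cvtColor(im,cv2.COLOR_BGR2HSV); m=cv2.inRange(hsv,(105,120,60),(125,255,255)); m[380:]=0
ys,xs=np.where(m); print('blue wrist bbox',xs.min(),ys.min(),xs.max(),ys.max())
# predicted cap top outline (downslope edge) for centred stamp
print(wproj(W,tp(T,[[.0485-.029,.0245+.019,.11],[.0485-.029,.0245-.019,.11],[.0485-.029,.0245+.019,.056],[.0,.055,.034],[0,-.006,.034]])).round(1))
print('carton',[d for d in e][:3])
E
```

```text
[0.51397412 0.02158854 0.09829566] [-16.34182392  -1.20709857  30.71833553]
-0.01 [[316.4 282.7]] [[303.8 220.8]]
0 [[316.5 307.3]] [[300.6 217.9]]
0.01 [[316.5 332. ]] [[297.4 214.9]]
[{'centre': [319.6, 312.1], 'conf': 0.76}] [{'centre': [303.3, 217.1], 'conf': 0.94}]
blue wrist bbox 275 244 365 353
[[362.1 236.7]
 [270.8 237. ]
 [351.6 257.3]
 [366.3 232. ]
 [269.3 232.3]]
carton [{'extent': [268.0, 231.8, 370.2, 276.1], 'conf': 0.84}, {'extent': [462.6, 267.5, 567.6, 391.2], 'conf': 0.83}, {'extent': [608.3, 0.0, 637.8, 34.3], 'conf': 0.63}]
```

The net puts the stamp top 2–3 mm from the predicted centre, and the cap is hard on its stop. Step 2 is done; lift off along the normal and go back to the mat.

Request:
move_arm([
  [0.0021,0,-0.0045,0],
  [0.0021,0,-0.0045,0],
  [0.0021,0,-0.0045,0],
  [0.0021,0,-0.0045,0],
  [0.0021,0,-0.0045,0],
  [0.0063,0,-0.0136,0],
  [0.0085,0,-0.0181,0],
  [0,0,-0.04,0],
  [0,0,-0.04,0],
  [0.0035,-0.0404,0,0],
  [0.0035,-0.0404,0,0],
  [0.0035,-0.0404,0,0],
  [0.0035,-0.0404,0,0],
  [0.0035,-0.0404,0,0],
  [0.0035,-0.0404,0,0],
  [0.0035,-0.0404,0,0],
  [0.0035,-0.0404,0,0],
  [0,0,0,0],
])

```text
time_s: 22.1
ee_pos: [0.449, -0.3014, 0.2305]
eef_rot: [-3.142, -0.0, 3.106]
force: [-0.4, 0.2, -0.9]
grip_width: 0.0377
grip_force: 35.0
```

```bash
python3 - <<'E'
from h import *
T=trayT([.5054,-.003,-.031])
s=cams.camera('scene'); c=nets.mark_of('scene','carton')[:3]; e=nets.search_frame('scene','carton')[:3]; t=nets.search_frame('scene','stamp')[:2]
o=telemetry.get_obs(); print(o['ee_pos'],o['force'],o['grip_width'])
print('pred carton',proj('scene',tp(T,[[.0485,.0245,0]])).round(1)); 
B=np.array([[x,y,z] for x in(0,.097) for y in (-.006,.055) for z in (0,.034)]); q=proj('scene',tp(T,B)); print('pred box',q.min(0).round(),q.max(0).round())
print(c,e,t)
E
```

```text
[ 0.4500116  -0.29880009  0.23068149] [ 1.4743877   0.40600224 -0.71871154] 0.03769129025680686
pred carton [[287.3 244.8]]
pred box [265. 217.] [314. 265.]
[{'centre': [228.4, 290.0], 'conf': 0.97}, {'centre': [308.1, 411.1], 'conf': 0.77}, {'centre': [288.8, 246.7], 'conf': 0.66}] [{'extent': [202.8, 267.6, 248.9, 298.9], 'conf': 0.97}, {'extent': [264.2, 220.2, 312.5, 263.8], 'conf': 0.89}, {'extent': [280.0, 381.9, 340.4, 428.6], 'conf': 0.84}] [{'extent': [369.2, 114.7, 405.4, 157.2], 'conf': 0.66}]
```

The carton is still home and the stamp is held. Lower it to the mat.

Request:
move_arm([
  [0,0,0.04,0],
  [0,0,0.045,0],
  [0,0,0.045,0],
  [0,0,0.03,0],
  [0,0,0.007,0],
  [0,0,0.002,0],
  [0,0,0.002,0],
  [0,0,0,0],
], force=10)

```text
time_s: 23.3
ee_pos: [0.4502, -0.2998, 0.0601]
eef_rot: [-3.141, 0.001, 3.109]
force: [-0.4, 0.8, -0.7]
grip_width: 0.038
grip_force: 10.0
```

Request:
move_arm([
  [0,0,0.002,0],
  [0,0,0.002,0],
  [0,0,0,0],
])

```text
time_s: 23.68
ee_pos: [0.4506, -0.2999, 0.0561]
eef_rot: [-3.141, 0.002, 3.109]
force: [1.5, 1.6, 6.2]
grip_width: 0.038
grip_force: 10.0
```

Contact. Swing it upright about the near edge.

Request:
move_arm([
  [-0.0064,0,0.0002,0],
  [-0.0064,0,0.0009,0],
  [-0.0063,0,0.0013,0],
  [-0.0061,0,0.0019,0],
  [-0.006,0,0.0022,0],
  [0,0,0,0],
])

```text
time_s: 24.42
ee_pos: [0.4819, -0.3008, 0.0488]
eef_rot: [-3.141, 0.001, 3.109]
force: [3.4, -0.4, 5.0]
grip_width: 0.038
grip_force: 10.0
```

```bash
python3 - <<'E'
from h import *
W=wcam(); im=cams.camera('wrist')
o=telemetry.get_obs(); print(o['ee_pos'],o['force'],o['grip_width'])
for c in ('scene','side'):
    cams.camera(c); print(c,nets.mark_of(c,'stamp')[:1],nets.mark_of(c,'stamp_top')[:1],nets.search_frame(c,'stamp')[:1])
    p=o['ee_pos']; print(proj(c,[[p[0],p[1],.004],[p[0],p[1],.096]]).round(1))
hsv=cv2.cvtColor(im,cv2.COLOR_BGR2HSV); m=cv2.inRange(hsv,(105,120,60),(125,255,255)); m[380:]=0
ys,xs=np.where(m); print('blue bbox',xs.min(),ys.min(),xs.max(),ys.max())
a=3.109-np.pi; R_=np.array([[np.cos(a),-np.sin(a)],[np.sin(a),np.cos(a)]])
for z in (.096,.092,.088):
  print(z,wproj(W,[list(p[:2]+R_@[sx*.029,sy*.019])+[z] for sx,sy in((-1,1),(-1,-1))]).round(1).tolist())
E
```

```text
[ 0.48179876 -0.30080267  0.04900526] [ 2.18258862 -1.27149756  4.65093538] 0.03776828440513258
scene [{'centre': [376.3, 203.7], 'conf': 0.57}] [{'centre': [384.7, 173.6], 'conf': 0.83}] [{'extent': [367.4, 175.9, 393.1, 212.9], 'conf': 0.87}]
[[378.4 205.1]
 [380.6 176.8]]
side [{'centre': [326.9, 139.9], 'conf': 0.64}] [{'centre': [325.5, 137.7], 'conf': 0.4}] [{'extent': [314.0, 143.9, 337.8, 165.8], 'conf': 0.63}]
[[323.8 160.9]
 [324.4 141.2]]
blue bbox 273 234 367 353
0.096 [[367.7, 266.7], [266.5, 266.8]]
0.092 [[366.4, 263.6], [267.9, 263.7]]
0.088 [[365.2, 260.7], [269.3, 260.8]]
```

```bash
python3 - <<'E'
from h import *
W=wcam(); im=cams.camera('wrist'); p=telemetry.get_obs()['ee_pos']
h=cv2.cvtColor(im,cv2.COLOR_BGR2HSV)
for col in (305,320,335): print(col,[(r,*h[r,col]) for r in range(212,312,5)] if col==320 else [r for r in range(230,340) if h[r,col,1]<60 and h[r,col,2]>150][:1])
for th in (0,5,10,15,25):
  t=np.radians(th); c=np.array([p[0],0,p[2]+.019]); out=[]
  for x,z in ((-.031,0),(-.031,.022),(-.029,.038),(-.029,.092),(-.0182,.092)):
    v=np.array([x,z-.067]); out.append(wproj(W,[[c[0]+v[0]*np.cos(t)-v[1]*np.sin(t),p[1],c[2]+v[0]*np.sin(t)+v[1]*np.cos(t)]])[0,1].round())
  print(th,out)
E
```

```text
305 [284]
320 [(212, np.uint8(17), np.uint8(101), np.uint8(220)), (217, np.uint8(17), np.uint8(101), np.uint8(223)), (222, np.uint8(0), np.uint8(19), np.uint8(55)), (227, np.uint8(120), np.uint8(9), np.uint8(58)), (232, np.uint8(120), np.uint8(14), np.uint8(55)), (237, np.uint8(110), np.uint8(91), np.uint8(162)), (242, np.uint8(110), np.uint8(171), np.uint8(157)), (247, np.uint8(110), np.uint8(170), np.uint8(159)), (252, np.uint8(110), np.uint8(174), np.uint8(183)), (257, np.uint8(110), np.uint8(172), np.uint8(223)), (262, np.uint8(110), np.uint8(172), np.uint8(223)), (267, np.uint8(110), np.uint8(170), np.uint8(222)), (272, np.uint8(110), np.uint8(170), np.uint8(220)), (277, np.uint8(110), np.uint8(171), np.uint8(219)), (282, np.uint8(110), np.uint8(173), np.uint8(219)), (287, np.uint8(30), np.uint8(3), np.uint8(243)), (292, np.uint8(30), np.uint8(3), np.uint8(245)), (297, np.uint8(30), np.uint8(3), np.uint8(245)), (302, np.uint8(30), np.uint8(4), np.uint8(243)), (307, np.uint8(23), np.uint8(4), np.uint8(243))]
335 [284]
0 [np.float64(218.0), np.float64(225.0), np.float64(234.0), np.float64(264.0), np.float64(291.0)]
5 [np.float64(227.0), np.float64(231.0), np.float64(238.0), np.float64(257.0), np.float64(284.0)]
10 [np.float64(235.0), np.float64(237.0), np.float64(242.0), np.float64(251.0), np.float64(278.0)]
15 [np.float64(244.0), np.float64(244.0), np.float64(247.0), np.float64(245.0), np.float64(272.0)]
25 [np.float64(263.0), np.float64(258.0), np.float64(257.0), np.float64(236.0), np.float64(262.0)]
```

Only about 4° of tilt is left. Finish it, unload, and open.

Request:
move_arm([
  [-0.003,0,0.001,0],
  [-0.002,0,0.001,0],
  [0,0,-0.001,0],
  [0,0,-0.001,0],
  [0,0,0,0],
], force=5)

```text
time_s: 25.55
ee_pos: [0.4859, -0.3007, 0.0487]
eef_rot: [3.141, -0.0, 3.109]
force: [1.0, -0.1, -0.7]
grip_width: 0.0378
grip_force: 5.0
```

Request:
move_arm([
  [0,0,0,0],
  [0,0,0,0],
  [0,0,0,0],
  [0,0,0,0],
  [0,0,-0.02,0],
  [0,0,-0.04,0],
  [0,0,-0.05,0],
  [0,0,-0.05,0],
  [-0.04,0,-0.03,0],
  [0,0,0,0],
  [0,0,0,0],
], grip=0.75)

```text
time_s: 26.92
ee_pos: [0.5254, -0.3019, 0.2376]
eef_rot: [3.141, -0.002, 3.109]
force: [-0.0, 0.2, 0.1]
grip_width: 0.071
grip_force: 0.0
```

```bash
python3 - <<'E'
from h import *
W=wcam(); im=cams.camera('wrist'); o=telemetry.get_obs(); print(o['ee_pos'],o['grip_width'],o['time_s'])
print(nets.mark_of('wrist','stamp')[:1],nets.mark_of('wrist','stamp_top')[:1])
h=cv2.cvtColor(im,cv2.COLOR_BGR2HSV); blue=cv2.inRange(h,(105,120,60),(125,255,255))
n,l,st,_=cv2.connectedComponentsWithStats(blue); i=1+np.argmax(st[1:,4]); x,y,w,hh=st[i,:4]; print('blue',st[i])
sub=((h[...,1]<60)&(h[...,2]>150)).astype(np.uint8); sub[:y]=0; sub[y+hh:]=0; sub[:,:x]=0; sub[:,x+w:]=0
n,l,s2,ct=cv2.connectedComponentsWithStats(sub); j=1+np.argmax(s2[1:,4]); print('label',s2[j],ct[j],'ctr world',watz(W,ct[j],.096).round(4))
a,b=x+w/2,y+hh/2
q=watz(W,ct[j],.096)
print('pred vertical sole',wproj(W,[[q[0],q[1],.004]]).round(1))
for c in ('scene','side'):
    cams.camera(c); print(c,nets.mark_of(c,'stamp')[:1],nets.mark_of(c,'stamp_top')[:1],nets.search_frame(c,'carton')[:3])
    print(proj(c,[[q[0],q[1],.004],[q[0],q[1],.096]]).round(1).tolist())
E
```

```text
[ 0.52517857 -0.30197457  0.2374544 ] 0.07046794155631812 26.975
[{'centre': [324.0, 176.9], 'conf': 0.81}] [{'centre': [323.1, 188.2], 'conf': 0.85}]
blue [ 299  153   43   65 1579]
label [308 166  25  40 964] [319.72717842 185.38174274] ctr world [ 0.4816 -0.2996  0.096 ]
pred vertical sole [[319.8 178.7]]
scene [{'centre': [376.4, 203.2], 'conf': 0.81}] [{'centre': [381.8, 173.5], 'conf': 0.79}] [{'extent': [203.2, 270.5, 246.5, 295.7], 'conf': 0.97}, {'extent': [265.8, 218.9, 314.6, 262.2], 'conf': 0.65}, {'extent': [279.1, 382.0, 341.1, 427.6], 'conf': 0.63}]
[[378.3, 205.3], [380.4, 177.0]]
side [{'centre': [323.7, 162.9], 'conf': 0.97}] [{'centre': [324.3, 140.2], 'conf': 0.74}] [{'extent': [237.4, 279.4, 276.3, 321.7], 'conf': 0.78}, {'extent': [357.6, 344.9, 403.2, 387.5], 'conf': 0.69}, {'extent': [266.8, 220.0, 304.3, 257.1], 'conf': 0.61}]
[[323.8, 161.2], [324.4, 141.5]]
```

The stamp stands upright at the mat's centre, and the carton is still home.

```bash
python3 -c "
from station import hand_in; print(hand_in())"
```

```text
the job is handed in; nothing more can be done
None
```

I handed the job in at about 27 s; no verdict came back. By my measurements, the carton is flush and square against the stop, the cap was pressed to its stop at the middle of the lid, and the stamp stands upright at the centre of its mat. I never moved the arm near the calculator, tape roll or power bank, but I didn't re-measure them at the end.

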